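# Start a timed run at the chromatograph bench

### The arm

A 6-joint arm with a two-finger parallel gripper is mounted at the origin on the work surface. World frame = base frame: x ahead of the robot, y to its left, z up, the work surface at z = 0. Lengths are in m, angles in degrees, forces in N, time in s.
With the tool pointing down it reaches from about 0.4 to 0.825 m from the base axis. Payload 7 kg.
Tool frame: the origin (TCP) lies at the centre of the arm's flange, where the gripper is bolted on; the fingertips stand 178 mm ahead of it and the grasp point (between the pads) lies 159 mm ahead of it; z points along the fingers, y is the line along which they close (so a half turn about z gives the same grasp; the last joint's range is limited). The gripper opens to 88 mm and grips with 3 to 60 N. Pads are 19 mm wide; open, the fingers measure 130 mm over their backs; the gripper's body (78 mm by 193 mm) begins 47 mm behind the grasp point.
Start: joints at [82.913, 20.546, 0.682, 0, -70.136, -16.507], TCP at [0.27, 0.619, 0.405] pointing down, gripper open.
Joint ranges: [-176.03, 176.03], [-82.01, 121.73], [-58.28, 71.71], [-173.87, 95.51], [-174.79, -0.11], [-173.66, 173.66]. Speed limits (degrees/s): [136.94, 136.94, 172.46, 180, 180, 180].

### API

Orientations are given as [roll, pitch, yaw] about the fixed x, y, z axes, in that order (R = Rz(yaw) Ry(pitch) Rx(roll)).
In Python, from plant import telemetry, snapshot, workorder, nets gives the robot as it stands.
- The arm moves only by the shell command python3 -m creep 'ROWS'. ROWS is JSON, a list that holds one entry, the list of rows, each a list of 5 numbers: the shift along the tool's x, y, z normalised to -1 to 1, where 1 is 0.2 m, then the turn about the tool's z normalised to -1 to 1, where 1 is pi/2 rad, then the opening, from 0 (shut) to 1 (fully open). In form: [[[x, y, z, spin, hand], ...]]. A call has 1 to 8 rows; each row shifts and turns the commanded pose from where the row before left it, along the tool's axes as they then stand; what a row does not reach is not made up. A row lasts 1/12 s, in which the tool goes at most 41.7 mm and 7.16 degrees, less where a joint would pass 70% of its speed; a pose out of reach is approached as far as the arm can. A call with a number of a shift or a turn outside -1 to 1 is refused whole. A call with a gripper value outside its range is refused whole. The fingers move at their own pace and stop on an object; the grip force is fixed at half the most. Time passes only in rows, so rows that do not move let the fingers close. It gives the time, the measured TCP pose, the force, the opening and the grip force at its end, in the units of the state.
- telemetry.get_obs(): the state, without advancing time (a new reading comes with each control period).
- snapshot(name): name is "scene" or "top" or "wrist"; returns a dict with "frame" (400x640x3 uint8, red, green, blue), "fx", "fy", "cx", "cy" (pixels), "rvec" (rotation vector, rad) and "tvec" (3), from world to camera coordinates, as OpenCV has them; the wrist camera has in their place "mount" (4x4, takes a point from camera to tool coordinates, whose origin is the TCP and whose axes are the flange's). Camera axes: x right, y down, z forward; pixel columns grow to the right and rows downward; lengths in m; the calibration is good to about 2 mm. A picture is of the moment at which its call begins: read the wrist's pose just before it. There is no depth.
- workorder.close_job(): hands the job in; it is judged then, once.
Trained networks look in a picture, given as the dict that the camera call returned (one of the last four; its "shot" number tells which), for a name from the list of things; names that differ only in an ending like _2 or _b are one class to them, and where a whole thing is asked for, a point or a joint stands for the part that bears it (a point fixed in the world has none). Each returns a list of dicts, best first, with "confidence" (0 to 1); they miss things now and then, are a little off and sometimes report something else, mostly with a low value. They report only what shows in the picture. A call takes as long as a camera call. They do not tell look-alikes from the thing itself.
- nets.find_in(picture, query): "uv" ([column, row] in pixels, amid what is visible of it).
- nets.masks_of(picture, query): "region" (400x640 bool, what is visible of it) and "uv" ([column, row] in pixels, amid what is visible of it).
- nets.landmark_of(picture, query): "uv" ([column, row] in pixels: a listed point, or the origin of a listed thing).
The state is a dict: "clock": time; "joint_pos": joint angles; "qvel": joint speeds; "tau": joint torques, N m; "tool_pos": TCP position; "orientation": TCP orientation; "force": force on the tool from outside, world axes, zero at the start; "moment": the same for the moment, N m; "opening": finger opening in m; "gripper_force": force on a finger pad.
Only numpy, scipy, OpenCV 4.12 (cv2) and the standard library are available. Lean on these libraries where they do the work, as an engineer would, in place of code of your own. Each camera call takes 0.05 s, during which the arm holds its last target. There are 200 camera calls.

### The job

Start the timed run by pressing three latching keys with your fingertips, lightly, in this order: first the round key on the magnetic stirrer, then the square key on the start box, and last the long bar on the bench timer. Press each one down until it stays fully down. Leave the start box's round stop key alone, do not lift, push along or tip the instruments, and do not disturb the jar on the stirrer or the other things on the bench.

Things in the scene. Friction and masses are not known exactly. Their poses are not given: they have to be found in the camera images.
- stirrer: Magnetic stirrer, white, fixed, 180 (x) x 130 (y) x 40 mm high, with a round steel plate 112 mm across whose top is 48 mm up, centred 28 mm to +x of the origin. On the front ledge (-x side) stand its dark grey round key at (-64, +36) mm and a black round dial, 26 mm across, top 56 mm up, at (-64, -36) mm. Origin: centre of the underside, z up; its front faces -x.
- stirrer_key_top (a point): Centre of the top face of the stirrer's round key: dark grey, 24 mm across, stands 15 mm proud of the ledge (top 55 mm above the bench) and its cap gives 1 to 2 mm, then the key sinks 7 mm. The point moves with the cap.
- stirrer_key (a joint): Travel of the stirrer's round key. It latches: its joint reads 0 when out and 0.007 m when fully down, it moves straight down, resists with about 2.5 N and stays wherever it is left. It is pressed through a rubber-sprung cap that gives up to 5 mm more (2 N per mm) and springs back, so a push of 5 to 8 N takes it fully down and ends softly. Count it as down from 0.005 m.
- startbox: Start box, white, loose on the bench (about 0.6 kg), 85 (x) x 145 (y) x 34 mm high, with two dark grey keys on top: the square start key at (0, +37) mm and the round stop key at (0, -37) mm. Origin: centre of the underside, z up.
- start_key_top (a point): Centre of the top face of the square start key: dark grey, 26 x 26 mm, stands 15 mm proud of the box (top 49 mm above the bench) and its cap gives 1 to 2 mm, then the key sinks 7 mm. The point moves with the cap.
- start_key (a joint): Travel of the square start key. It latches: its joint reads 0 when out and 0.007 m when fully down, it moves straight down, resists with about 2.5 N and stays wherever it is left. It is pressed through a rubber-sprung cap that gives up to 5 mm more (2 N per mm) and springs back, so a push of 5 to 8 N takes it fully down and ends softly. Count it as down from 0.005 m.
- stop_key (a joint): Travel of the round stop key on the start box, 26 mm across, 15 mm proud, 74 mm from the square key. Same action as the others; it must stay out (0).
- timer: Bench timer, white, loose on the bench (about 0.4 kg), 95 (x) x 105 (y) x 36 mm high, with a flat grey-green display on the front (-x) half of its top and a long bar key behind it. Origin: centre of the underside, z up.
- timer_bar_top (a point): Centre of the top face of the timer's bar key: dark grey, 20 (x) x 66 (y) mm, 18 mm to +x of the timer's origin, stands 15 mm proud of the timer (top 51 mm above the bench) and its cap gives 1 to 2 mm, then the key sinks 7 mm. The point moves with the cap.
- timer_bar (a joint): Travel of the timer's long bar key. It latches: its joint reads 0 when out and 0.007 m when fully down, it moves straight down, resists with about 2.5 N and stays wherever it is left. It is pressed through a rubber-sprung cap that gives up to 5 mm more (2 N per mm) and springs back, so a push of 5 to 8 N takes it fully down and ends softly. Count it as down from 0.005 m.
- sample_jar: Closed amber glass jar, 42 mm across, 50 mm high, standing loose on the stirrer's plate (its top about 98 mm above the bench). Origin: centre of the underside. Leave alone.
- vial: Small capped glass vial, 22 mm across, 46 mm high, standing loose between the instruments. Origin: centre of the underside. Leave alone.
- pot: Small white pot with a metal cap, 36 mm across, 45 mm high, standing loose between the instruments. Origin: centre of the underside. Leave alone.
- spoon: Steel lab spoon, 140 mm long, under 25 mm high, lying loose between the instruments along its own x. Leave alone.
- weight: Brass calibration weight with a narrow knob on top, 30 mm across, 42 mm high, standing loose among the instruments. Origin: centre of the underside. Leave alone.
Not all that is in view belongs to the job. What is shaped like the timer but turquoise or yellow is not meant.

How it is judged (in metres and radians):
On the way, in this order (a step that is already met when the one before it is completed fails the run):
1. the stirrer's round key is down (value of joint stirrer_key above 0.005 m), for 0.1 s.
2. the square start key is down (value of joint start_key above 0.005 m), for 0.1 s.
3. the timer's bar is down (value of joint timer_bar above 0.005 m), for 0.1 s.
At the end, for the whole second after the job is handed in: The stirrer key, square start key and timer bar are each down over 5 of 7 mm; the stop key is out (under 2 mm); start box and timer level and within 25 mm of their start; jar, vial, pot, spoon and weight at rest within 30 mm of theirs, the standing ones upright (value of joint each of stirrer_key, start_key, timer_bar above 0.005 m and value of joint stop_key below 0.002 m and distance of each of startbox, timer from where it was at the start of the episode below 0.025 m and angle between each of startbox, timer's own z axis and vertical below 0.1 rad and distance of each of sample_jar, vial, pot, spoon, weight from where it was at the start of the episode below 0.03 m and angle between each of sample_jar, vial, pot, weight's own z axis and vertical below 0.3 rad and linear speed of each of startbox, timer, sample_jar, vial, pot, spoon, weight below 0.02 m/s); the robot touches nothing.
It fails at once if a key is pressed (over 2 mm) out of order: the start key before the stirrer's key is down, or the timer's bar before both ((value of joint start_key above 0.002 m and value of joint stirrer_key below 0.005 m) or (value of joint timer_bar above 0.002 m and value of joint any of start_key, stirrer_key below 0.005 m)).
It fails at once if the stop key is pressed (over 2 mm) (value of joint stop_key above 0.002 m).
It fails at once if an instrument is pressed harder than 30 N (contact force between any of the fingers, the arm and stirrer above 30 N or contact force between any of the fingers, the arm and startbox above 30 N or contact force between any of the fingers, the arm and timer above 30 N).
It fails at once if the start box or the timer is lifted by 12 mm, tipped by over 0.2 rad or shifted by 25 mm (height (world z) of any of startbox, timer above 0.012 m or angle between any of startbox, timer's own z axis and vertical above 0.2 rad or distance of any of startbox, timer from where it was at the start of the episode above 0.025 m).
It fails at once if the jar, vial, pot, spoon or weight is moved by over 30 mm or tipped (distance of any of sample_jar, vial, pot, spoon, weight from where it was at the start of the episode above 0.03 m or angle between any of sample_jar, vial, pot, weight's own z axis and vertical above 0.3 rad).
It also fails if it takes over 48 s, if anything falls off the work surface, if the arm or the gripper's body presses on something with over 40 N, if the wrist force passes 120 N, or if a joint passes its speed limit or range.

## Working session

There is one attempt and no reset: what is moved stays moved. The work goes in short steps, Python scripts to look and compute and a shell command to move; the robot and the scene stay as the last step left them, time stands still between calls to the robot, and variables do not carry over. Pictures are saved under pics/ and viewed, at most 10 in all, crops included, and the job is handed in when it is done.

```bash
mkdir -p pics; cat > h.py <<'E'
import numpy as np, cv2
from scipy.spatial.transform import Rotation as R
from plant import telemetry, snapshot, workorder, nets
def save(p,n,box=None,s=1):
    f=p["frame"]
    if box: f=f[box[1]:box[3],box[0]:box[2]]
    cv2.imwrite(n,cv2.resize(f,None,fx=s,fy=s,interpolation=cv2.INTER_CUBIC)[:,:,::-1])
def ext(p,o=None):
    """camera-to-world R, origin"""
    if "mount" in p:
        T=np.eye(4);T[:3,:3]=R.from_euler('xyz',o["orientation"],degrees=True).as_matrix();T[:3,3]=o["tool_pos"]
        M=T@np.array(p["mount"]);return M[:3,:3],M[:3,3]
    Rm=cv2.Rodrigues(np.array(p["rvec"],float))[0];return Rm.T,-Rm.T@np.array(p["tvec"],float).ravel()
def ray(p,uv,o=None):
    C,c=ext(p,o);d=C@np.array([(uv[0]-p["cx"])/p["fx"],(uv[1]-p["cy"])/p["fy"],1]);return c,d/np.linalg.norm(d)
def at(p,uv,z,o=None):
    c,d=ray(p,uv,o);return c+d*(z-c[2])/d[2]
def tri(rs):
    A=sum(np.eye(3)-np.outer(d,d) for c,d in rs);b=sum((np.eye(3)-np.outer(d,d))@c for c,d in rs);return np.linalg.solve(A,b)
E
python3 - <<'E'
from h import *
np.set_printoptions(precision=3,suppress=True)
o=telemetry.get_obs();print(o)
H=dict(stirrer_key_top=.055,start_key_top=.049,timer_bar_top=.051,stirrer=0,startbox=0,timer=0,sample_jar=.048,vial=0,pot=0,spoon=0,weight=0)
for n in("top","scene"):
    p=snapshot(n);save(p,f"pics/{n}.png")
    for q,z in H.items():
        for r in nets.landmark_of(p,q)[:4]: print(n,q,np.round(r["uv"],1),round(r["confidence"],2),at(p,r["uv"],z))
E
```

```text
{'clock': 0.0, 'joint_pos': array([ 82.912,  20.591,   0.633,  -0.02 , -70.132, -16.508]), 'qvel': array([ 0.02 , -0.062,  0.006,  0.012,  0.022,  0.096]), 'tau': array([  0.001, -58.272,  29.306,   6.997,   0.007,  -0.   ]), 'tool_pos': array([0.27 , 0.618, 0.404]), 'orientation': array([179.908,  -0.008, -23.603]), 'force': array([ 0.405,  0.058, -0.814]), 'moment': array([-0.006, -0.006, -0.034]), 'gripper_force': 0.0, 'opening': 0.08804950076189577}
top stirrer_key_top [272.9 200.3] 0.58 [0.452 0.036 0.055]
top start_key_top [180.4 141.8] 0.61 [0.623 0.303 0.049]
top timer_bar_top [476.8 120.3] 0.69 [ 0.686 -0.551  0.051]
top timer_bar_top [369.3 222.4] 0.67 [ 0.39  -0.234  0.051]
top timer_bar_top [392.4 153.6] 0.48 [ 0.587 -0.304  0.051]
top timer_bar_top [420.7 274.7] 0.47 [ 0.246 -0.372  0.051]
top stirrer [293.8 183.6] 0.62 [ 0.509 -0.02   0.   ]
top startbox [196.6 152.3] 0.65 [0.604 0.27  0.   ]
top timer [420.7 269.3] 0.88 [ 0.259 -0.386  0.   ]
top timer [385.5 159.7] 0.76 [ 0.581 -0.292  0.   ]
top timer [458.3 129.7] 0.74 [ 0.673 -0.514  0.   ]
top sample_jar [299.  17
[... 437 characters left out ...]
.6 214.3] 0.53 [ 0.679 -0.544  0.051]
scene timer_bar_top [283.6 181.1] 0.51 [ 0.405 -0.235  0.051]
scene timer_bar_top [236.2 217.2] 0.44 [ 0.599 -0.295  0.051]
scene stirrer [334.6 232.7] 0.57 [ 0.512 -0.026  0.   ]
scene startbox [429.3 286.3] 0.81 [0.603 0.263 0.   ]
scene timer [157.5 226.2] 0.71 [ 0.673 -0.53   0.   ]
scene timer [243.4 223.2] 0.67 [ 0.571 -0.295  0.   ]
scene timer [278.6 187. ] 0.55 [ 0.384 -0.266  0.   ]
scene sample_jar [328.8 227.3] 0.73 [ 0.541 -0.034  0.048]
scene vial [396.6 236. ] 0.57 [0.461 0.145 0.   ]
scene pot [382.5 296.4] 0.68 [0.676 0.159 0.   ]
scene spoon [288.4 225.1] 0.68 [ 0.531 -0.165  0.   ]
scene weight [276.4 267.3] 0.52 [ 0.687 -0.131 -0.   ]
```

View pics/top.png

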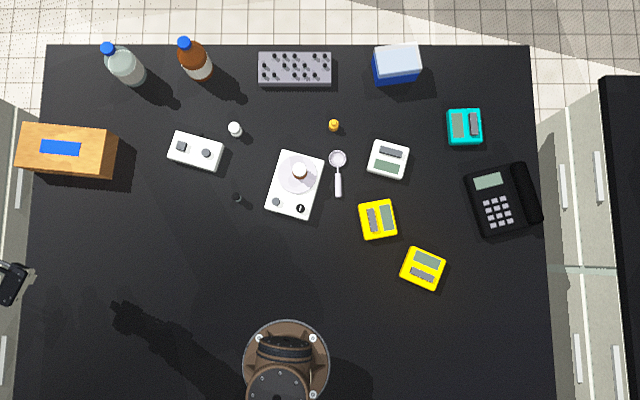

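View pics/scene.png

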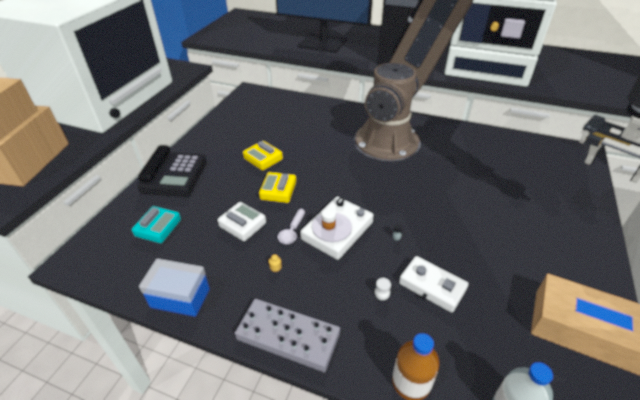

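In the top view, the timer look-alikes are turquoise (465,127) and yellow (378,219) and (423,268); the white timer at (388,160), bar at (392,153), fits the description. On the stirrer, the key is (276,201) and the black dial is (300,208). On the start box, the square key is (181,146) and the round stop key is (206,153). I'll check these choices from the wrist.

```bash
cat >> h.py <<'E'
def go(xyz,yaw,o=None):
    """total normalised shift (done before the spin) and spin needed"""
    o=o or telemetry.get_obs();M=R.from_euler('xyz',o["orientation"],degrees=True).as_matrix()
    d=M.T@(np.array(xyz)-o["tool_pos"]);s=-(yaw-o["orientation"][2])/90
    print("now",np.round(o["tool_pos"],4),np.round(o["orientation"],2),"shift/0.2",np.round(d/.2,4),"spin",round(s,4),"t",o["clock"])
E
python3 - <<'E'
from h import *
p=snapshot("wrist");print(np.round(p["mount"],3),p["fx"],p["cx"],p["cy"])
go([.40,.036,.38],-16)
E
```

```text
[[ 0.    -0.964 -0.267  0.071]
 [ 1.     0.    -0.    -0.   ]
 [ 0.    -0.267  0.964  0.021]
 [ 0.     0.     0.     1.   ]] 299.5825577599171 323.01811226894307 201.7623551350415
now [0.2702 0.6185 0.4047] [-180.     0.   -23.6] shift/0.2 [1.7607 2.4093 0.1234] spin -0.0844 t 1.25
```

```bash
python3 -m creep '[[[0.05,0.058,0,0,0],[0.1,0.116,0,0,0],[0.125,0.144,0,0,0],[0.125,0.144,0.01,0,0],[0.125,0.144,0.01,0,0],[0.125,0.144,0.01,0,0],[0.125,0.144,0.01,0,0],[0.125,0.144,0.01,0,0]]]'
python3 -m creep '[[[0.125,0.144,0.02,0,0],[0.125,0.144,0.02,0,0],[0.125,0.144,0.02,0,0],[0.125,0.144,0.02,0,0],[0.125,0.144,0.02,0,0],[0.125,0.144,0.02,0,0],[0.125,0.144,0.02,0,0],[0.125,0.144,0.02,0,0]]]'
python3 -m creep '[[[0.1,0.116,0.02,0,0],[0.03,0.032,0.02,0,0],[0,0,0,-0.04,0],[0,0,0,-0.04,0],[0,0,0,0,0]]]'
python3 - <<'E'
from h import *
o=telemetry.get_obs();p=snapshot("wrist");save(p,"pics/w1.png")
go([.452,.036,.3],-16,o)
for q,z in dict(stirrer_key_top=.055,start_key_top=.049,timer_bar_top=.051,stirrer=0,startbox=0,timer=0).items():
    for r in nets.landmark_of(p,q)[:4]: print(q,np.round(r["uv"],1),round(r["confidence"],2),np.round(at(p,r["uv"],z,o),4))
E
```

```text
clock: 1.92
tool_pos: [0.3522, 0.3544, 0.3948]
orientation: [-180.0, -0.0, -23.6]
force: [1.2, 0.3, -1.1]
opening: 0.04
gripper_force: 0.0
clock: 2.58
tool_pos: [0.4431, 0.0632, 0.363]
orientation: [-179.9, -0.0, -23.6]
force: [1.3, 0.4, -0.4]
opening: 0.0008
gripper_force: 0.0
clock: 3.0
tool_pos: [0.4551, 0.0273, 0.3547]
orientation: [-180.0, -0.0, -16.3]
force: [0.4, 0.3, 0.9]
opening: 0.0002
gripper_force: 0.0
now [0.4551 0.0273 0.3547] [-180.     -0.    -16.29] shift/0.2 [-0.0272 -0.0374  0.2733] spin -0.0032 t 3.0
stirrer_key_top [321.9 198.1] 0.72 [0.4527 0.0297 0.055 ]
timer_bar_top [610.4 171.1] 0.8 [ 0.4002 -0.2415  0.051 ]
stirrer [356.2 129.3] 0.79 [ 0.5025 -0.0234  0.    ]
startbox [ 70.4 115. ] 0.85 [0.6028 0.2668 0.    ]
timer [584.8 158.7] 0.86 [ 0.4004 -0.2595  0.    ]
```

View pics/w1.png

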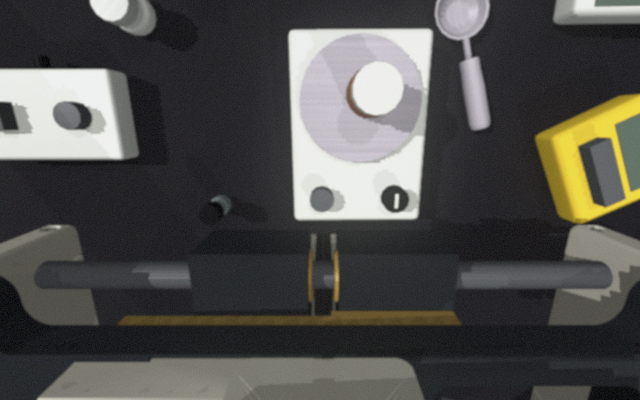

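The wrist picture shows the grey round stirrer key at (322,198), the marked black dial at (395,199), the jar on the plate, and the stirrer square with the tool. I'll descend above the key and measure again.

```bash
python3 -m creep '[[[-0.015,-0.008,0.06,0,0],[0,0,0.12,0,0],[0,0,0.12,0,0],[0,0,0.12,0,0],[0,0,0.05,0,0],[0,0,0.02,0,0],[0,0,0,0,0],[0,0,0,0,0]]]'
python3 - <<'E'
from h import *
o=telemetry.get_obs();p=snapshot("wrist")
save(p,"pics/w2.png",(200,80,520,320),2)
for f in(nets.landmark_of,nets.find_in):
  for r in f(p,"stirrer_key_top")[:3]:
    w=at(p,r["uv"],.055,o);print(np.round(r["uv"],1),round(r["confidence"],2),np.round(w,4))
    C,c=ext(p,o)
    if f==nets.landmark_of: print("tri with w1 ray:",tri([ray(p,r["uv"],o),ray(p,[321.9,198.1],dict(tool_pos=np.array([.4551,.0273,.3547]),orientation=np.array([-180,0,-16.29])))]))
go([w[0],w[1],.235],-16.3,o)
E
```

```text
clock: 4.02
tool_pos: [0.453, 0.0302, 0.2572]
orientation: [-180.0, -0.0, -16.4]
force: [-0.5, 0.1, 0.2]
opening: 0.0003
gripper_force: 0.0
[325.9 235.4] 0.93 [0.4506 0.0295 0.055 ]
tri with w1 ray: [0.45634707 0.02823179 0.0697434 ]
[322.2 226.2] 0.93 [0.4573 0.03   0.055 ]
now [0.453  0.0302 0.2572] [-1.7999e+02 -3.0000e-02 -1.6380e+01] shift/0.2 [ 0.0208 -0.0052  0.111 ] spin -0.0009 t 4.0167
```

View pics/w2.png

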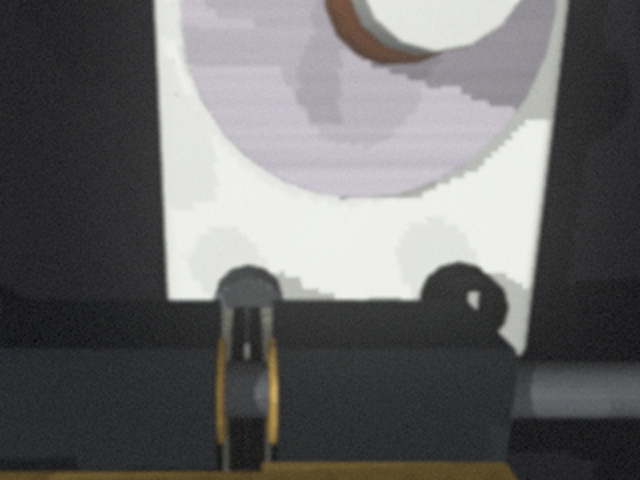

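Only the far half of the key top shows behind the fingers, centred at about column 325. It fits the first estimate, so the tip is within a few mm of centre. Pressing in steps.

```bash
python3 -m creep '[[[0.004,0,0.04,0,0],[0,0,0.04,0,0],[0,0,0.03,0,0],[0,0,0.01,0,0],[0,0,0.01,0,0],[0,0,0,0,0]]]'
python3 -m creep '[[[0,0,0.01,0,0],[0,0,0.01,0,0],[0,0,0.005,0,0],[0,0,0.005,0,0],[0,0,0,0,0]]]'
```

```text
clock: 4.67
tool_pos: [0.4532, 0.0296, 0.2301]
orientation: [179.9, 0.1, -16.4]
force: [-0.9, -0.2, 1.3]
opening: 0.0005
gripper_force: 0.8
clock: 5.08
tool_pos: [0.4533, 0.0296, 0.2246]
orientation: [180.0, 0.0, -16.4]
force: [-1.5, -0.4, 2.9]
opening: 0.0006
gripper_force: 1.8
```

```bash
python3 -m creep '[[[0,0,0.005,0,0],[0,0,0.003,0,0],[0,0,0,0,0]]]'
python3 -m creep '[[[0,0,0.005,0,0],[0,0,0,0,0]]]'
```

```text
clock: 5.33
tool_pos: [0.4534, 0.0296, 0.2232]
orientation: [180.0, 0.0, -16.4]
force: [-3.4, -0.9, 6.6]
opening: 0.0003
gripper_force: 3.1
clock: 5.5
tool_pos: [0.4534, 0.0296, 0.2222]
orientation: [180.0, 0.0, -16.4]
force: [-3.9, -1.9, 8.5]
opening: 0.0006
gripper_force: 4.0
```

The force now rises at 2 N/mm past 8 N, so the key is bottomed. I'll lift and move to the start box.

```bash
python3 -m creep '[[[0,0,-0.03,0,0],[0,0,-0.1,0,0],[0,0,-0.16,0,0],[0,0,-0.16,0,0],[0,0,-0.1,0,0],[0,0,0,0,0]]]'
python3 - <<'E'
from h import *
o=telemetry.get_obs();p=snapshot("wrist");save(p,"pics/w3.png",(240,100,480,260),3)
# key vs dial apparent
for q,z in dict(stirrer_key_top=.047,start_key_top=.049,startbox=0).items():
    for r in nets.landmark_of(p,q)[:2]: print(q,np.round(r["uv"],1),round(r["confidence"],2),np.round(at(p,r["uv"],z,o),4))
# start box yaw from mask in the top view
t=snapshot("top")
for n,z in(("startbox",.034),("timer",.036)):
    for r in nets.masks_of(t,n)[:4]:
        b=cv2.boxPoints(cv2.minAreaRect(np.argwhere(r["region"])[:,::-1].astype(np.float32)))
        print(n,np.round(r["uv"]),[np.round(at(t,c,z)[:2],3).tolist() for c in b])
go([.62,.30,.33],-16.4,o)
E
```

```text
clock: 6.0
tool_pos: [0.4549, 0.0303, 0.3369]
orientation: [-179.7, -0.4, -16.3]
force: [0.7, 0.6, 0.4]
opening: 0.0004
gripper_force: 0.0
stirrer_key_top [324.4 204.9] 0.88 [0.4504 0.0324 0.047 ]
startbox [ 59.9 119.5] 0.95 [0.6009 0.271  0.    ]
startbox [185. 144.] [[0.579, 0.349], [0.671, 0.331], [0.642, 0.219], [0.551, 0.238]]
timer [375. 218.] [[0.444, -0.197], [0.465, -0.295], [0.36, -0.315], [0.339, -0.218]]
timer [422. 268.] [[0.24, -0.309], [0.331, -0.349], [0.289, -0.454], [0.199, -0.413]]
timer [463. 127.] [[0.726, -0.466], [0.733, -0.569], [0.623, -0.57], [0.616, -0.468]]
timer [385. 159.] [[0.543, -0.227], [0.638, -0.254], [0.608, -0.358], [0.513, -0.329]]
now [0.4549 0.0303 0.3369] [-179.69   -0.41  -16.35] shift/0.2 [ 0.4121 -1.5262  0.0457] spin 0.0006 t 6.0
```

View pics/w3.png

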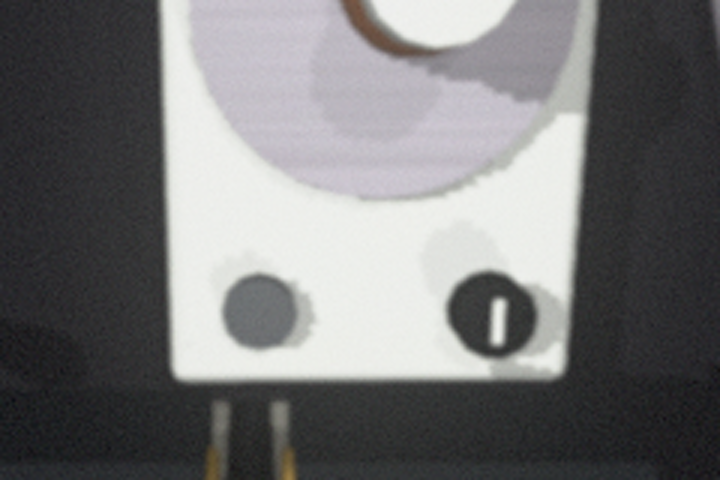

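The picture shows the stirrer key at (326,203) sitting low, with a short shadow: it is down, and the jar is undisturbed. Next is the start box.

```bash
python3 -m creep '[[[0.025,-0.09,0,0,0],[0.045,-0.17,0,0,0],[0.05,-0.185,0,0,0],[0.05,-0.185,0,0,0],[0.05,-0.185,0.01,0,0],[0.05,-0.185,0.01,0,0],[0.05,-0.185,0.01,0,0],[0.045,-0.17,0.01,0,0]]]'
python3 -m creep '[[[0.035,-0.13,0,0,0],[0.01,-0.04,0,0,0],[0,0,0,0,0]]]'
python3 - <<'E'
from h import *
o=telemetry.get_obs();p=snapshot("wrist");save(p,"pics/w4.png")
for f in(nets.landmark_of,nets.find_in):
  for r in f(p,"start_key_top")[:3]:
    w=at(p,r["uv"],.049,o);print(np.round(r["uv"],1),round(r["confidence"],2),np.round(w,4));go([w[0],w[1],.235],-15,o)
for r in nets.landmark_of(p,"startbox")[:2]: print("box",r["uv"],at(p,r["uv"],0,o))
E
```

```text
clock: 7.02
tool_pos: [0.601, 0.2715, 0.3226]
orientation: [179.9, 0.0, -16.4]
force: [0.7, 0.4, 0.5]
opening: 0.0005
gripper_force: 0.0
clock: 7.27
tool_pos: [0.619, 0.3014, 0.3217]
orientation: [179.9, 0.1, -16.3]
force: [-0.0, -0.8, 0.3]
opening: 0.0006
gripper_force: 0.0
[320.5 209.6] 0.81 [0.6132 0.3054 0.049 ]
now [0.619  0.3014 0.3217] [ 1.7988e+02  7.0000e-02 -1.6310e+01] shift/0.2 [-0.0327 -0.0117  0.4336] spin -0.0146 t 7.2667
[321.6 205.2] 0.67 [0.6168 0.3033 0.049 ]
now [0.619  0.3014 0.3217] [ 1.7988e+02  7.0000e-02 -1.6310e+01] shift/0.2 [-0.0125 -0.0068  0.4335] spin -0.0146 t 7.2667
box [356.2, 195.5] [0.60311486 0.27006896 0.        ]
```

View pics/w4.png

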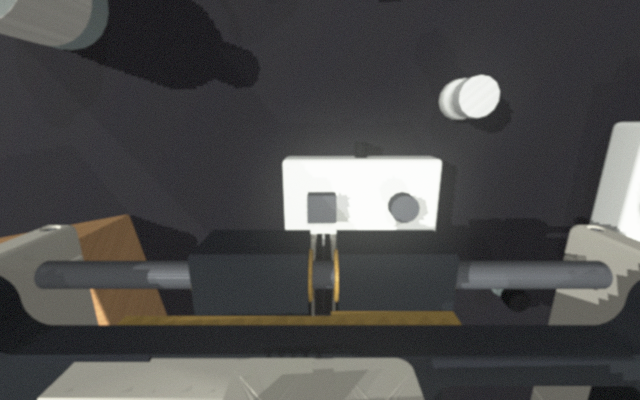

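The square start key is at (322,207) and the round stop key at (404,207). Fingers are clear of the wooden box and pot. I'll descend and press.

```bash
python3 -m creep '[[[-0.012,-0.006,0.05,0,0],[-0.01,-0.004,0.1,0,0],[0,0,0.12,0,0],[0,0,0.09,0,0],[0,0,0.05,0,0],[0,0,0.02,0,0],[0,0,0,0,0],[0,0,0,0,0]]]'
python3 -m creep '[[[0,0,0.02,0,0],[0,0,0.02,0,0],[0,0,0.01,0,0],[0,0,0.01,0,0],[0,0,0,0,0]]]'
```

```text
clock: 8.13
tool_pos: [0.6148, 0.3023, 0.2389]
orientation: [-180.0, -0.0, -16.4]
force: [0.4, -0.2, 0.2]
opening: 0.0004
gripper_force: 0.0
clock: 8.55
tool_pos: [0.6145, 0.3024, 0.226]
orientation: [-180.0, -0.0, -16.4]
force: [-1.5, 0.5, 1.4]
opening: 0.0006
gripper_force: 0.9
```

```bash
python3 -m creep '[[[0,0,0.01,0,0],[0,0,0.01,0,0],[0,0,0.01,0,0],[0,0,0.005,0,0],[0,0,0.005,0,0],[0,0,0,0,0]]]'
python3 -m creep '[[[0,0,0.005,0,0],[0,0,0,0,0]]]'
```

```text
clock: 9.05
tool_pos: [0.6146, 0.3024, 0.2182]
orientation: [-180.0, -0.0, -16.4]
force: [-1.8, -0.7, 4.5]
opening: 0.0008
gripper_force: 2.2
clock: 9.22
tool_pos: [0.6146, 0.3024, 0.2174]
orientation: [-180.0, -0.0, -16.4]
force: [-2.1, -1.1, 6.1]
opening: 0.0007
gripper_force: 3.0
```

```bash
python3 -m creep '[[[0,0,0.005,0,0],[0,0,0,0,0]]]'
python3 -m creep '[[[0,0,-0.03,0,0],[0,0,-0.1,0,0],[0,0,-0.16,0,0],[0,0,-0.16,0,0],[0,0,-0.1,0,0],[0,0,0,0,0]]]'
python3 - <<'E'
from h import *
o=telemetry.get_obs();p=snapshot("wrist");save(p,"pics/w5.png",(220,120,500,260),2)
go([.595,-.30,.33],-16.3,o)
E
```

```text
clock: 9.38
tool_pos: [0.6146, 0.3024, 0.2167]
orientation: [-180.0, -0.0, -16.4]
force: [-2.0, -0.5, 6.7]
opening: 0.0002
gripper_force: 3.7
clock: 9.88
tool_pos: [0.6156, 0.3029, 0.3319]
orientation: [-179.6, -0.3, -16.4]
force: [0.7, 1.3, 1.2]
opening: 0.0003
gripper_force: 0.0
now [0.6156 0.3029 0.3319] [-179.65   -0.3   -16.36] shift/0.2 [ 0.7501  2.9215 -0.0048] spin -0.0007 t 9.8833
```

View pics/w5.png

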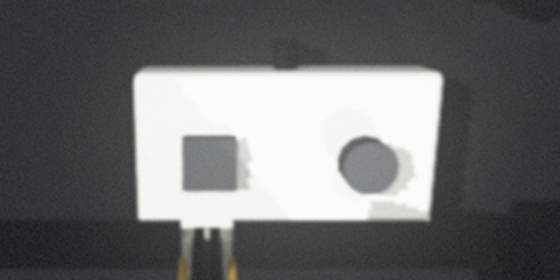

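The square key at (325,202) now shows a shorter shadow than the untouched stop key at (404,202), so it is down. On to the white timer, with tips at 0.15 m, over everything.

```bash
python3 -m creep '[[[0.025,0.09,0,0,0],[0.045,0.17,0,0,0],[0.045,0.18,0,0,0],[0.045,0.18,0,0,0],[0.045,0.18,0,0,0],[0.045,0.18,0,0,0],[0.05,0.18,0,0,0],[0.05,0.18,0,0,0]]]'
python3 -m creep '[[[0.05,0.18,0,0,0],[0.05,0.18,0,0,0],[0.05,0.18,0,0,0],[0.05,0.18,0,0,0],[0.05,0.18,0,0,0],[0.05,0.18,0,0,0],[0.045,0.18,0,0,0],[0.04,0.16,0,0,0]]]'
python3 -m creep '[[[0.025,0.09,0,0,0],[0,0,0,0,0],[0,0,0,0,0]]]'
python3 - <<'E'
from h import *
o=telemetry.get_obs();p=snapshot("wrist");save(p,"pics/w6.png")
for f in(nets.landmark_of,nets.find_in):
  for r in f(p,"timer_bar_top")[:4]:
    w=at(p,r["uv"],.051,o);print(np.round(r["uv"],1),round(r["confidence"],2),np.round(w,4));go([w[0],w[1],.24],-16.3,o)
for r in nets.landmark_of(p,"timer")[:3]: print("timer",r["uv"],at(p,r["uv"],0,o))
E
```

```text
clock: 10.6
tool_pos: [0.605, 0.0233, 0.3248]
orientation: [179.9, 0.1, -16.4]
force: [-0.1, 0.2, 0.2]
opening: 0.0004
gripper_force: 0.0
clock: 11.27
tool_pos: [0.5986, -0.2711, 0.3245]
orientation: [180.0, 0.1, -16.4]
force: [1.1, -0.2, 0.4]
opening: 0.0006
gripper_force: 0.0
clock: 11.52
tool_pos: [0.5985, -0.2887, 0.3243]
orientation: [-180.0, 0.2, -16.6]
force: [0.2, 0.1, -0.5]
opening: 0.0002
gripper_force: 0.0
[336.5 203.5] 0.86 [ 0.5936 -0.2991  0.051 ]
now [ 0.5985 -0.2887  0.3243] [-1.800e+02  1.600e-01 -1.655e+01] shift/0.2 [-0.0071  0.0565  0.4215] spin -0.0028 t 11.5167
[617.7   8.2] 0.6 [ 0.6792 -0.5399  0.051 ]
now [ 0.5985 -0.2887  0.3243] [-1.800e+02  1.600e-01 -1.655e+01] shift/0.2 [0.7458 1.089  0.4194] spin -0.0028 t 11.5167
[335.7 200.1] 0.8 [ 0.5968 -0.2992  0.051 ]
now [ 0.5985 -0.2887  0.3243] [-1.800e+02  1.600e-01 -1.655e+01] shift/0.2 [0.0083 0.0528 0.4215] spin -0.0028 t 11.5167
[608.8  25.2] 0.74 [ 0.6694 -0.5332  0.051 ]
now [ 0.5985 -0.2887  0.3243] [-1.800e+02  1.600e-01 -1.655e+01] shift/0.2 [0.6896 1.0705 0.4196] spin -0.0028 t 11.5167
timer [333.2, 206.1] [ 0.57719231 -0.29304144  0.        ]
timer [544.8, 37.8] [ 0.67612223 -0.52221916  0.        ]
```

View pics/w6.png

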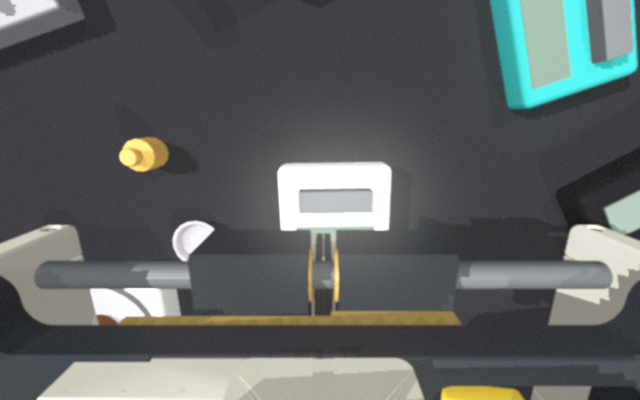

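Below is the white timer with its grey bar at (336,201); the turquoise look-alike is far off at (600,30). I'll press the bar centre.

```bash
python3 -m creep '[[[0,0.025,0.05,0,0],[0,0.028,0.1,0,0],[0,0,0.12,0,0],[0,0,0.09,0,0],[0,0,0.04,0,0],[0,0,0.02,0,0],[0,0,0,0,0],[0,0,0,0,0]]]'
python3 -m creep '[[[0,0,0.02,0,0],[0,0,0.02,0,0],[0,0,0.01,0,0],[0,0,0.01,0,0],[0,0,0,0,0]]]'
```

```text
clock: 12.38
tool_pos: [0.597, -0.2975, 0.2428]
orientation: [180.0, -0.1, -16.4]
force: [0.7, -0.9, -0.3]
opening: 0.0005
gripper_force: 0.0
clock: 12.8
tool_pos: [0.5963, -0.2976, 0.2297]
orientation: [-180.0, 0.0, -16.4]
force: [-0.0, -0.7, -0.5]
opening: 0.0007
gripper_force: 0.0
```

```bash
python3 -m creep '[[[0,0,0.01,0,0],[0,0,0.01,0,0],[0,0,0.01,0,0],[0,0,0.01,0,0],[0,0,0.005,0,0],[0,0,0.005,0,0],[0,0,0,0,0]]]'
python3 -m creep '[[[0,0,0.005,0,0],[0,0,0,0,0]]]'
```

```text
clock: 13.38
tool_pos: [0.5966, -0.2977, 0.2202]
orientation: [180.0, -0.0, -16.4]
force: [0.1, 0.6, 4.5]
opening: 0.0002
gripper_force: 2.2
clock: 13.55
tool_pos: [0.5965, -0.2977, 0.2194]
orientation: [180.0, -0.0, -16.4]
force: [-1.7, 0.9, 6.9]
opening: 0.0004
gripper_force: 3.0
```

```bash
python3 -m creep '[[[0,0,0.003,0,0],[0,0,0,0,0]]]'
python3 -m creep '[[[0,0,-0.03,0,0],[0,0,-0.1,0,0],[0,0,-0.16,0,0],[0,0,-0.16,0,0],[0,0,-0.1,0,0],[0,0,0,0,0],[0,0,0,0,0]]]'
python3 - <<'E'
from h import *
o=telemetry.get_obs();p=snapshot("wrist");t=snapshot("top")
a=cv2.resize(p["frame"][120:260,220:460],None,fx=2,fy=2);b=cv2.resize(t["frame"][110:230,150:420],(630,280))
c=np.zeros((560,630,3),np.uint8);c[:280,:480]=a;c[280:]=b;cv2.imwrite("pics/w7.png",c[:,:,::-1])
E
```

```text
clock: 13.72
tool_pos: [0.5965, -0.2976, 0.219]
orientation: [180.0, -0.0, -16.4]
force: [-1.6, 1.5, 5.5]
opening: 0.0005
gripper_force: 3.4
clock: 14.3
tool_pos: [0.5965, -0.2975, 0.3299]
orientation: [-180.0, -0.1, -16.4]
force: [-0.9, 0.3, 0.8]
opening: 0.0006
gripper_force: 0.0
```

View pics/w7.png

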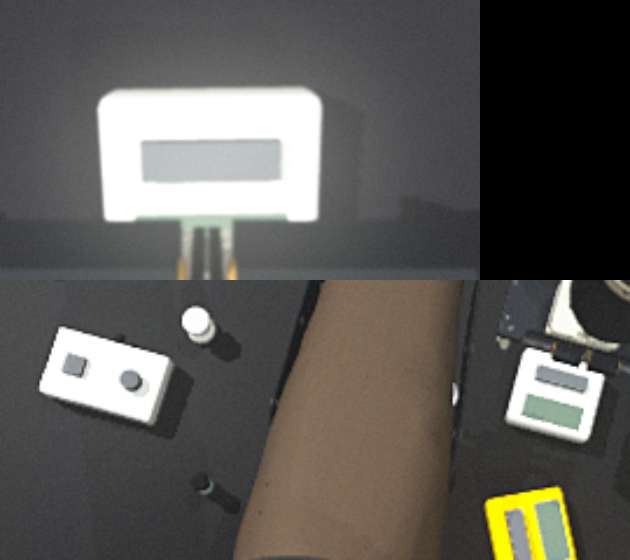

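The bar at (325,200) sits low, and the timer, start box, pot and vial are in place. At the end of each press the force and depth fit about 7 mm of travel. Handing in.

```bash
python3 -c "
from h import *
print(workorder.close_job())"
```

```text
the job is handed in; nothing more can be done
None
```

I pressed the stirrer key, then the square start key, then the timer bar, each to about 7 mm judging by force and depth, and never touched the stop key; the job is handed in, but it gave no verdict.

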